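# Draw one dose into the tint dispenser

## Task

Draw one dose of tint with the manual dispenser on the bench: first turn its selector knob to the three-dot mark, the one next to the pipe from the canister, and let it click home there. Then pull the plunger's T-handle straight up against its spring until the broad ring on the rod stands just on top of the hexagonal nut, and keep holding it: the job finishes while you are holding the plunger at that mark, with the selector still at three dots. Leave the tin under the spout, the jar, the sanding block and the sander where they stand.

Things in the scene. Friction and masses are not known exactly. Their poses are not given: they have to be found in the camera images.
- dispenser: Bench tint dispenser, 460 mm wide, fixed. Origin on the bench below the selector's axis; x points away from the worker, y left, z up. At y = 0 the selector, with the spout to -x (100 mm long, 100 mm high); at y = -140 mm the upright pump barrel (44 mm diameter) with nut, rod and T-handle; at y = +200 mm the canister (140 mm diameter, 226 mm high), joined by a copper pipe. Valve block top at z = 115 mm.
- selector (a joint): Selector angle, rad, growing clockwise seen from above. Spring detents: 0 = one dot (dispense, pointer to the spout, dispenser's -x), 0.7 = two dots (shut), 1.4 = three dots (draw, pointer nearly along the dispenser's +y, to the pipe). Starts between 0 and 0.75; stops at -0.05 and 1.45. Takes about 0.15 N m; let go within 0.2 of a detent, it springs into it and stays.
- selector_grip (a point): Grip point on the selector's vertical axis, 167 mm above the bench. Black upright bar grip, 13 mm thick, 46 mm long, its top 13.5 mm above this point, standing on a 44 mm disc whose top is 24.5 mm below this point. Turns with the knob: x axis along the bar; the pointer nose (at the foot) and the white line on top lie at the -x end.
- plunger (a joint): How far the rod is drawn up, m: 0 = down (start), stop at 0.078. At 0.060, the dose mark, the lower edge of the broad black ring (6 mm tall) is level with the nut's top; thin rings (1.5 mm) come out before it, at 0.015, 0.030 and 0.045. The inner spring pulls it down: with weight and friction about 7 N to start, 15 N at the mark; let go, it slides home.
- t_handle: Black T-handle on the plunger rod: level bar 76 mm long, 16 mm thick, 18 mm high. Origin at the bar's middle, on the rod's axis, 218 mm above the bench with the plunger down; the bar lies along its x axis, parallel to the dispenser's x. Rises with the rod, does not turn. Neck below it 18 mm in diameter; the bar's underside is 26 mm above the nut when down.
- nut_top (a point): Centre of the top face of the hexagonal brass gland nut (48 mm across corners) on the pump barrel, where the rod comes out; fixed on the dispenser, 183 mm above the bench.
- tin: Open steel tin, 75 mm diameter, 56 mm high, standing under the spout. Origin at the centre of its underside. To be left alone.
- jar: Closed grey jar with white cap, 68 mm diameter, 85 mm high, standing to the right of the pump. Origin at the centre of its underside. To be left alone.
- sanding_block: Black rubber sanding block, 120 x 65 x 45 mm, lying in front of the canister. Origin at the centre of its underside, x along its length. To be left alone.
- sander: Electric sheet sander, about 245 x 92 x 125 mm, standing on its pad at the left of the bench. Origin at the centre of the underside of its pad, x along its length. To be left alone.

How it is judged:
By the outcome, as a careful person would: the job done as asked, in the order asked, and still so for the second after the job is handed in, while the arm keeps its last pose, push and grip.
It also fails if it takes over 48 s, if anything falls off the work surface, if the arm or the gripper's body presses on something with over 40 N, if the wrist force passes 120 N, or if a joint passes its speed limit or range.

## Robot

A 7-joint arm with a two-finger parallel gripper is mounted at the origin on the work surface. World frame = base frame: x ahead of the robot, y to its left, z up, the work surface at z = 0. Lengths are in m, angles in rad, forces in N, time in s.
With the tool pointing down it reaches from about 0.35 to 0.9 m from the base axis. Payload 8.1 kg.
Tool frame: the origin (TCP) lies at the centre of the arm's flange, where the gripper is bolted on; the fingertips stand 178 mm ahead of it and the grasp point (between the pads) lies 159 mm ahead of it; z points along the fingers, y is the direction in which the jaws open and shut (so a half turn about z gives the same grasp; the last joint's range is limited). The gripper opens to 92 mm and grips with 3 to 60 N. Pads are 19 mm wide; open, the fingers measure 130 mm over their backs; the gripper's body (75 mm by 190 mm) begins 47 mm behind the grasp point.
Start: joints at [1.123, 0.434, 0.025, 1.573, -0.012, 1.134, -0.075], TCP at [0.211, -0.588, 0.405] pointing down, gripper open.
Joint ranges: [-2.62, 2.62], [-0.44, 2.09], [-1.27, 1.32], [0.08, 2.57], [-1.32, 4.46], [0.12, 2], [-2.74, 2.74]. Speed limits (rad/s): [2.22, 2.22, 3.01, 3.01, 3.14, 3.14, 3.14].

## Interface

Orientations are given as a rotation vector (axis times angle).
In Python, from cell import arm gives the robot as it stands. The module is installed in compiled form; this text tells all that it offers.
- The arm moves only by the tool move_arm, never from a script. Its argument "steps" is a list of rows, each a list of 4 numbers: the shift along the tool's x, y, z in mm, then the turn about the tool's z in rad. In form: [[x, y, z, twist], ...]. A call has 1 to 20 rows; each row is the pose to reach, as a shift and turn from the pose commanded when the call began, along the tool's axes at that moment; what a row does not reach only later rows make up. A row lasts 1/8 s, in which the tool goes at most 62.5 mm and 10.7 degrees, less where a joint would pass 70% of its speed; a pose out of reach is approached as far as the arm can. A call with a gripper value outside its range is refused whole. "grip" is the finger opening in mm, from 0 to 91.8, set as the call begins (left out, the last holds). The fingers move at their own pace and stop on an object; "grip_force" is the grip in N (left out, the last holds). Time passes only in rows, so rows that repeat a pose let the fingers close. It gives the time, the measured TCP pose, the force and the opening at its end, in the units of the state.
- arm.observe(): the state, without advancing time (a new reading comes with each control period).
- arm.get_image(name): name is "scene" or "side" or "wrist"; returns the picture (480x640x3 uint8, red, green, blue); there is no depth.
- arm.camera_info(name): a dict with "mtx" (3x3 intrinsics, pixels), "dist_coeffs" ([k1, k2, p1, p2, k3] as OpenCV has them; the pictures are not rectified), "pose" (4x4, takes a point from camera to world coordinates); the wrist camera has in their place "T_tool_cam" (4x4, takes a point from camera to tool coordinates, whose origin is the TCP and whose axes are the flange's). Camera axes: x right, y down, z forward; pixel columns grow to the right and rows downward; lengths in m; the calibration is good to about 2 mm. A picture is of the moment at which its call begins: read the wrist's pose just before it. camera_info takes no time and is no camera call.
- arm.sign_off(): hands the job in, once; it reports no verdict.
The state is a dict: "clock": time; "joints": joint angles; "dq": joint speeds; "joint_efforts": joint torques, N m; "position": TCP position; "ee_rot": TCP orientation; "force": force on the tool from outside, world axes, zero at the start; "ft_torque": the same for the moment, N m; "width": opening from 0.0 (shut) to 1.0 (fully open).
Only numpy, scipy, OpenCV 4.12 (cv2) and the standard library are available. Lean on these libraries where they do the work, as an engineer would, in place of code of your own. Each camera call takes 0.05 s, during which the arm holds its last target.

## Working session

There is one attempt and no reset: what is moved stays moved. The work goes in short steps, Python scripts to look and compute and a tool call to move; the robot and the scene stay as the last step left them, time stands still between calls to the robot, and variables do not carry over. Pictures are saved under pics/ and viewed, and the job is handed in when it is done.

Besides the shell and the picture viewer there is one more tool, called after "Request:" by a JSON object that holds its "op" and its "data". move_arm: Moves the arm, as the interface text tells. Its arguments: {"type":"object","properties":{"steps":{"type":"array"},"grip":{"type":"number"},"grip_force":{"type":"number"}},"required":["steps"]}

```bash
mkdir -p pics; python3 - <<'E'
from cell import arm
import cv2
print(arm.observe())
for n in ["scene","side","wrist"]:
    im=arm.get_image(n); cv2.imwrite(f"pics/a_{n}.png",im[:,:,::-1])
    print(n,arm.camera_info(n))
E
```

```text
{'clock': 0.0, 'joints': array([ 1.12343908,  0.43521003,  0.02499045,  1.57411515, -0.01159592,
        1.13396691, -0.0750765 ]), 'dq': array([ 2.88986774e-04,  1.54662862e-03,  4.29130308e-06,  2.06275126e-03,
       -2.73670458e-04,  5.06151984e-04,  1.38502484e-03]), 'joint_efforts': array([ 1.43997904e-04, -6.67852736e+01,  9.85006168e-01, -3.14456677e+01,
       -6.04453753e-02,  4.29072976e-02,  1.94154168e-04]), 'position': array([ 0.21111138, -0.5880168 ,  0.40394601]), 'ee_rot': array([-3.09357336e+00, -5.38514720e-01,  6.51955753e-04]), 'force': array([-0.381818  , -0.63217215,  0.14294689]), 'ft_torque': array([ 0.04904702, -0.02746167, -0.04165189]), 'width': 1.0028353362424653}
scene {'mtx': array([[449.64763433,   0.        , 320.95009171],
       [  0.        , 449.64763433, 235.29206421],
       [  0.        ,   0.        ,   1.        ]]), 'dist_coeffs': array([-0.09534215,  0.        ,  0.        ,  0.        ,  0.        ]), 'pose': array([[-0.21551809,  0.61695653, -0.75691254,  1.26354207],
       [ 0.97644177,  0.14461117, -0.16015332,  0.23723811],
       [ 0
[... 533 characters left out ...]
, -0.5472122 ,  0.70744696],
       [ 0.        ,  0.        ,  0.        ,  1.        ]])}
wrist {'mtx': array([[341.35143342,   0.        , 316.18338908],
       [  0.        , 341.35143342, 239.98162376],
       [  0.        ,   0.        ,   1.        ]]), 'dist_coeffs': array([0.01279613, 0.        , 0.        , 0.        , 0.        ]), 'T_tool_cam': array([[-6.98105240e-04, -9.57688753e-01, -2.87805082e-01,
         7.83327891e-02],
       [ 9.99999684e-01, -7.78110513e-04,  1.63592204e-04,
         4.03009384e-04],
       [-3.80614574e-04, -2.87804877e-01,  9.57688993e-01,
         2.07726819e-02],
       [ 0.00000000e+00,  0.00000000e+00,  0.00000000e+00,
         1.00000000e+00]])}
```

View pics/a_scene.png

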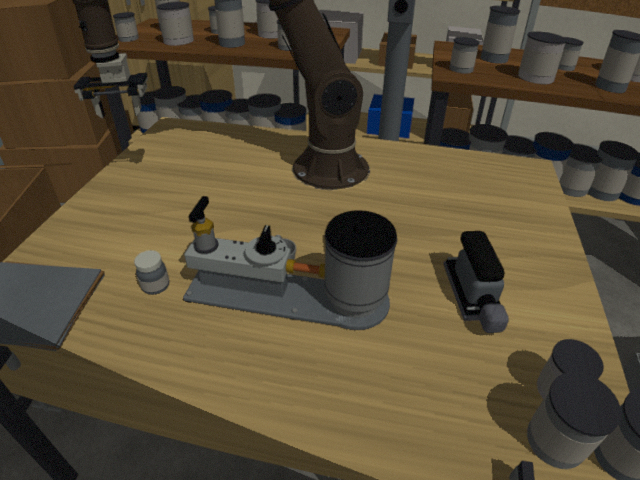

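View pics/a_side.png

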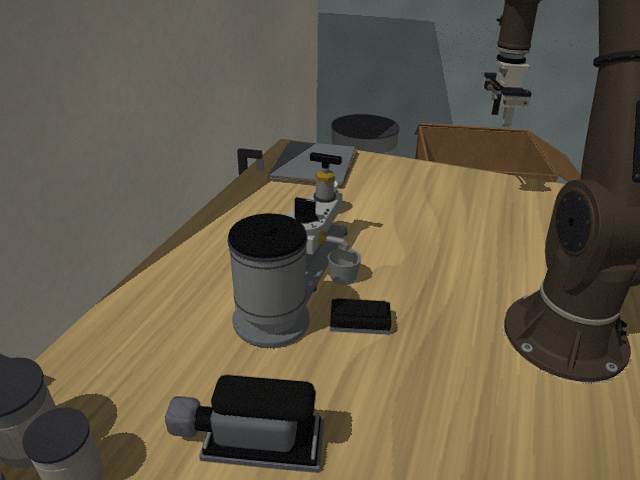

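View pics/a_wrist.png

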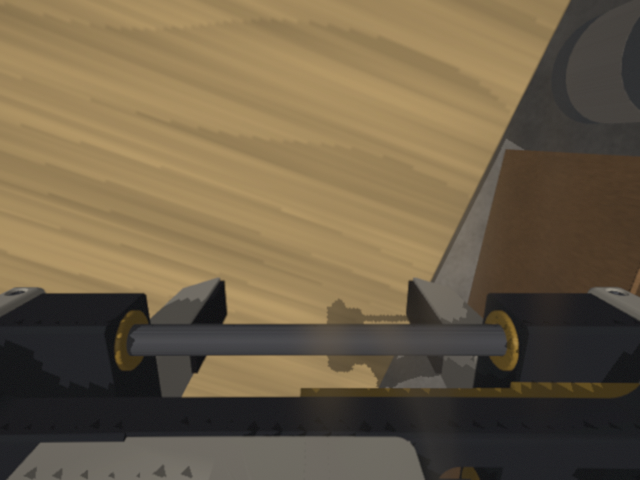

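```bash
python3 - <<'E'
import cv2
a=cv2.imread("pics/a_scene.png")[180:330,120:420]; cv2.imwrite("pics/z_scene.png",cv2.resize(a,(800,400),interpolation=cv2.INTER_CUBIC))
a=cv2.imread("pics/a_side.png")[140:350,220:400]; cv2.imwrite("pics/z_side.png",cv2.resize(a,(514,600),interpolation=cv2.INTER_CUBIC))
E
```

```text
(no output)
```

View pics/z_scene.png

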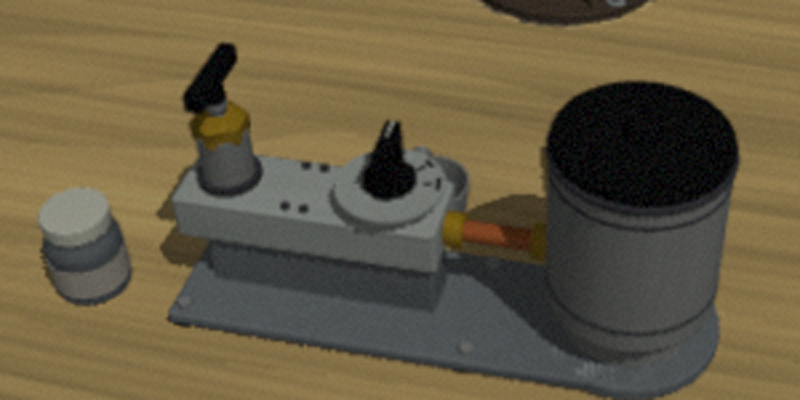

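View pics/z_side.png

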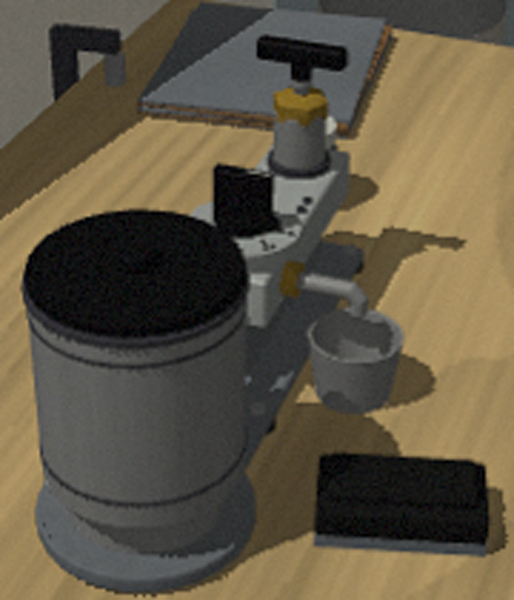

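```bash
cat > h.py <<'E'
import numpy as np, cv2
from cell import arm
from scipy.spatial.transform import Rotation as R
def campose(n,obs=None):
    i=arm.camera_info(n)
    if n!="wrist": return i,np.array(i["pose"])
    T=np.eye(4);T[:3,3]=obs["position"];T[:3,:3]=R.from_rotvec(obs["ee_rot"]).as_matrix()
    return i,T@i["T_tool_cam"]
def ray(n,uv,obs=None):
    i,P=campose(n,obs)
    u=cv2.undistortPoints(np.array([[uv]],float),i["mtx"],i["dist_coeffs"])[0,0]
    return P[:3,3],P[:3,:3]@np.array([u[0],u[1],1.])
def onz(n,uv,z,obs=None):
    o,d=ray(n,uv,obs); return o+d*(z-o[2])/d[2]
def tri(*rs):
    A=0;b=0
    for o,d in rs:
        d=d/np.linalg.norm(d);M=np.eye(3)-np.outer(d,d);A=A+M;b=b+M@o
    return np.linalg.solve(A,b)
def proj(n,X,obs=None):
    i,P=campose(n,obs);Q=np.linalg.inv(P)
    return cv2.projectPoints(np.array(X,float).reshape(-1,3),cv2.Rodrigues(Q[:3,:3])[0],Q[:3,3],i["mtx"],i["dist_coeffs"])[0][:,0]
E
python3 - <<'E'
from h import *
np.set_printoptions(precision=4,suppress=True)
s=lambda x,y:(120+x/2.667,180+y/2.667)
d=lambda x,y:(220+x/2.857,140+y/2.857)
print("T",onz("scene",s(211,78),.222),onz("side",d(302,53),.218),tri(ray("scene",s(211,78)),ray("side",d(302,53))))
print("can",onz("scene",s(642,148),.226),onz("side",d(137,278),.226))
print("grip top",onz("side",d(243,168),.18),onz("scene",s(392,125),.18))
print("tin",onz("side",d(356,340),.056))
print("jar",onz("scene",s(75,213),.085))
print("Tends",onz("scene",s(225,50),.227),onz("scene",s(195,95),.227),onz("side",d(258,40),.227),onz("side",d(347,48),.227))
E
```

```text
T [ 0.5851 -0.165   0.222 ] [ 0.5796 -0.1669  0.218 ] [ 0.5799 -0.168   0.2177]
can [0.5986 0.1741 0.226 ] [0.5573 0.202  0.226 ]
grip top [ 0.5786 -0.0318  0.18  ] [ 0.559  -0.0286  0.18  ]
tin [ 0.4795 -0.0186  0.056 ]
jar [ 0.6222 -0.2981  0.085 ]
Tends [ 0.5537 -0.1663  0.227 ] [ 0.6143 -0.164   0.227 ] [ 0.6148 -0.1587  0.227 ] [ 0.5428 -0.1706  0.227 ]
```

Request:
{"op": "move_arm", "data": {"steps": [[0,0,-50,0],[50,-40,-70,-0.18],[100,-80,-70,-0.36],[150,-115,-70,-0.54],[200,-155,-70,-0.72],[245,-190,-70,-0.9],[290,-225,-70,-1.08],[335,-260,-60,-1.26],[380,-295,-60,-1.44],[420,-325,-50,-1.62],[460,-355,-50,-1.8],[490,-380,-50,-1.98],[515,-395,-50,-2.16],[526,-404,-50,-2.34],[526,-404,-50,-2.34],[526,-404,-50,-2.34]]}}

```text
clock: 2.15
position: [0.5695, -0.0311, 0.4545]
ee_rot: [-0.719, -3.058, 0.001]
force: [-0.9, -0.4, -1.1]
width: 1.0
```

```bash
python3 - <<'E'
from h import *
o=arm.observe(); im=arm.get_image("wrist"); cv2.imwrite("pics/b_wrist.png",im[:,:,::-1])
print(o["clock"],o["position"],o["ee_rot"],o["joints"])
np.savez("b.npz",**{k:np.array(v) for k,v in o.items()})
E
```

```text
2.15 [ 0.56947392 -0.03109067  0.45447929] [-7.18659189e-01 -3.05778596e+00  9.89515604e-04] [ 0.44722929  0.39209685 -0.67739197  1.5940959   0.25582573  1.24663888
  0.83385332]
```

View pics/b_wrist.png

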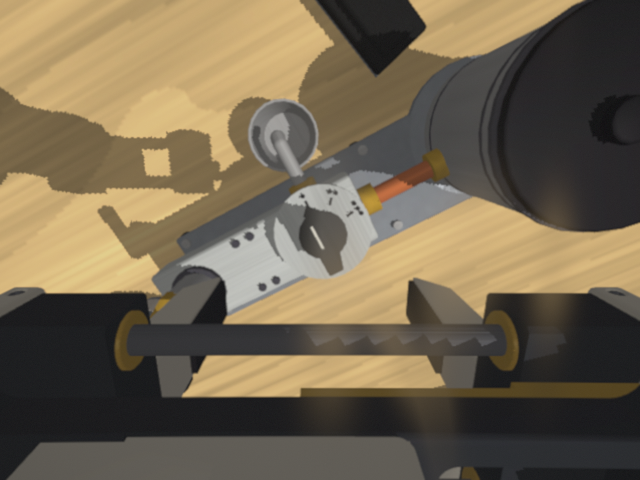

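```bash
python3 - <<'E'
import cv2
a=cv2.imread("pics/b_wrist.png")[120:310,220:470]; cv2.imwrite("pics/zb.png",cv2.resize(a,None,fx=3.2,fy=3.2,interpolation=cv2.INTER_CUBIC)[:600,:800])
E
```

```text
(no output)
```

View pics/zb.png

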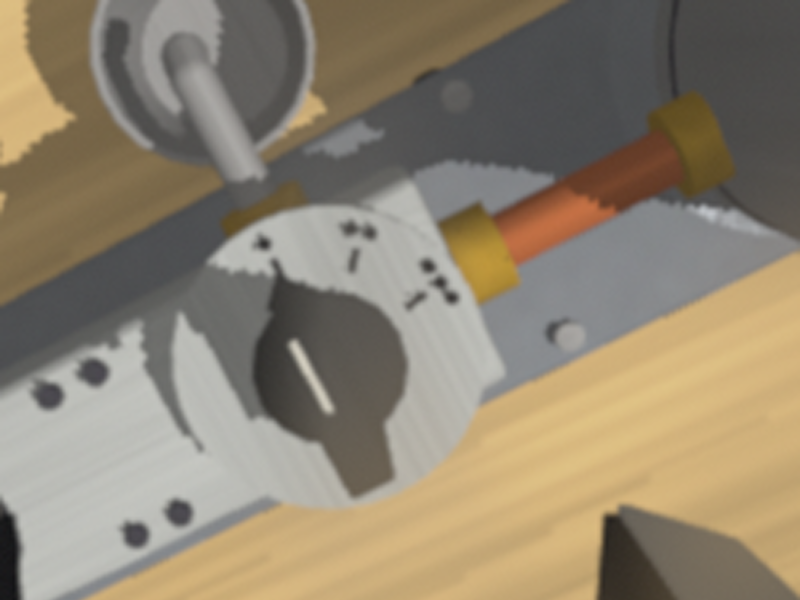

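```bash
python3 - <<'E'
from h import *
np.set_printoptions(precision=4,suppress=True)
o=dict(np.load("b.npz"))
f=lambda x,y:(220+x/3.2,120+y/3.2)
g=lambda x,y,z:onz("wrist",f(x,y),z,o)
c=g(330,365,.1425);a=g(293,342,.1805);b=g(331,412,.1805);e=g(373,488,.1805)
print("disc",c,"line",a,b,"end",e)
d=a-b;print("line yaw",np.arctan2(d[1],d[0]), "end->a yaw",np.arctan2(*(a-e)[[1,0]]),np.linalg.norm(d),np.linalg.norm(a-e))
print("dial c",g(328,357,.125))
# block direction: screws
p1,p2=g(47,395,.116),g(93,372,.116);q1,q2=g(136,535,.116),g(179,513,.116)
print(p1,p2,q1,q2,[np.arctan2(*(v)[[1,0]]) for v in (p2-p1,q2-q1,p1-q1)])
# pipe
m,n=g(480,253,.1),g(690,145,.1);print("pipe yaw",np.arctan2(*(n-m)[[1,0]]),m,n)
t=onz("wrist",(284,135),.056,o);print("tin",t)
# spout
m,n=g(262,215,.1),g(185,50,.1);print("spout yaw",np.arctan2(*(n-m)[[1,0]]))
E
```

```text
disc [ 0.5763 -0.028   0.1425] line [ 0.5573 -0.0293  0.1805] [ 0.5772 -0.0289  0.1805] end [ 0.5997 -0.0283  0.1805]
line yaw -3.1225882928281976 end->a yaw -3.118726917503558 0.01986376392494254 0.0423948881577987
dial c [ 0.5784 -0.0293  0.125 ]
[ 0.5532 -0.1121  0.116 ] [ 0.5531 -0.096   0.116 ] [ 0.6059 -0.1104  0.116 ] [ 0.6054 -0.0947  0.116 ] [np.float64(1.5770621882249676), np.float64(1.606377375190064), np.float64(-3.109577924277734)]
pipe yaw 1.5963078078499042 [0.5757 0.0245 0.1   ] [0.574  0.0937 0.1   ]
tin [ 0.4827 -0.0264  0.056 ]
spout yaw 3.107122089529936
```

Request:
{"op": "move_arm", "data": {"steps": [[-5.5,5.5,0,-0.16],[-5.5,5.5,10,-0.32],[-5.5,5.5,30,-0.48],[-5.5,5.5,60,-0.48],[-5.5,5.5,90,-0.48],[-5.5,5.5,90,-0.48],[-5.5,5.5,90,-0.48]], "grip": 60}}

```text
clock: 3.08
position: [0.5774, -0.028, 0.3659]
ee_rot: [-0.034, 3.14, -0.0]
force: [0.3, -0.3, 1.3]
width: 0.653
```

```bash
python3 - <<'E'
from h import *
o=arm.observe(); im=arm.get_image("wrist"); cv2.imwrite("pics/c_wrist.png",im[:,:,::-1])
print(o["clock"],o["position"],o["ee_rot"],o["joints"])
print(proj("wrist",[[.577,-.0287,.1805],[.577-.023,-.0287,.1805],[.577+.023,-.0287,.1805]],o))
E
```

```text
3.075 [ 0.57737569 -0.02799561  0.3659313 ] [-3.39216105e-02  3.14022324e+00 -3.76444277e-04] [ 0.47847697  0.50407815 -0.7514022   1.69600586  0.38109542  1.09231569
  1.20319844]
[[315.55794573 289.25217332]
 [316.48309403 247.65724138]
 [314.6975286  327.9439683 ]]
```

View pics/c_wrist.png

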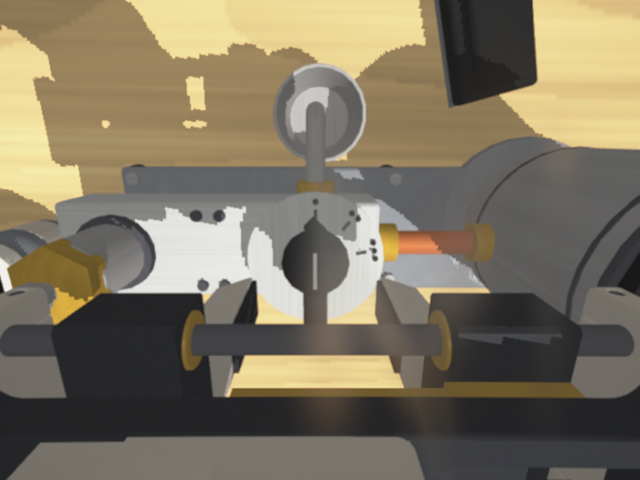

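The bar's white line runs from (315,253) to (315,290), vertical and centred between the jaws. Next I descend and grip.

Request:
{"op": "move_arm", "data": {"steps": [[0,0,20,0],[0,0,37,0],[0,0,37,0],[0,0,37,0]]}}

```text
clock: 3.62
position: [0.5774, -0.0276, 0.3283]
ee_rot: [-0.036, 3.141, 0.0]
force: [-0.9, -0.5, 0.4]
width: 0.651
```

Request:
{"op": "move_arm", "data": {"steps": [[0,0,0,0],[0,0,0,0],[0,0,0,0],[0,0,0,0],[0,0,0,0],[0,0,0,0]], "grip": 5, "grip_force": 30}}

```text
clock: 4.38
position: [0.5772, -0.0285, 0.3277]
ee_rot: [0.035, -3.141, 0.002]
force: [-0.3, -2.0, 1.6]
width: 0.139
```

Request:
{"op": "move_arm", "data": {"steps": [[0,0,0,0.12],[0,0,0,0.26],[0,0,0,0.4],[0,0,0,0.54],[0,0,0,0.68],[0,0,0,0.82],[0,0,0,0.96],[0,0,0,1.1],[0,0,0,1.24],[0,0,0,1.34],[0,0,0,1.4],[0,0,0,1.4],[0,0,0,1.4]]}}

```text
clock: 6.0
position: [0.5773, -0.0283, 0.3277]
ee_rot: [1.994, 2.426, -0.001]
force: [1.4, -4.1, -0.8]
width: 0.139
```

```bash
python3 - <<'E'
from h import *
o=arm.observe(); im=arm.get_image("wrist"); cv2.imwrite("pics/d_wrist.png",im[:,:,::-1])
print({k:np.round(v,3) for k,v in o.items()})
E
```

```text
{'clock': np.float64(6.0), 'joints': array([ 0.236,  0.468, -0.389,  1.76 ,  0.212,  0.955, -0.044]), 'dq': array([ 0.001,  0.   , -0.002,  0.001, -0.001,  0.002, -0.005]), 'joint_efforts': array([ -2.909, -63.281,  -8.   , -26.936,  -1.563,   0.108,   0.   ]), 'position': array([ 0.577, -0.028,  0.328]), 'ee_rot': array([ 1.994e+00,  2.426e+00, -1.000e-03]), 'force': array([ 1.367, -4.147, -0.806]), 'ft_torque': array([-1.086, -0.52 , -0.06 ]), 'width': np.float64(0.139)}
```

View pics/d_wrist.png

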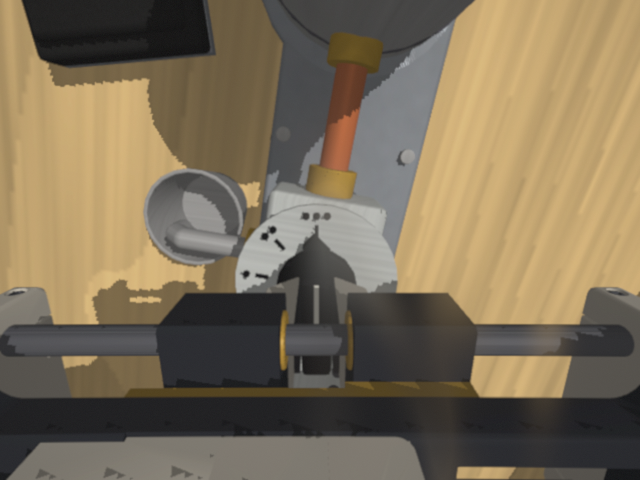

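Request:
{"op": "move_arm", "data": {"steps": [[0,0,0,0],[0,0,0,0],[0,0,0,0],[0,0,0,0],[0,0,-20,0],[0,0,-60,0],[0,0,-105,0],[0,0,-105,-0.18]], "grip": 50}}

```text
clock: 7.05
position: [0.5779, -0.0271, 0.4367]
ee_rot: [1.762, 2.594, 0.006]
force: [-0.4, -0.1, -1.2]
width: 0.544
```

```bash
python3 - <<'E'
from h import *
o=arm.observe(); im=arm.get_image("wrist"); cv2.imwrite("pics/e_wrist.png",im[:,:,::-1])
print({k:np.round(v,4) for k,v in o.items()})
np.savez("e.npz",**{k:np.array(v) for k,v in o.items()})
E
```

```text
{'clock': np.float64(7.05), 'joints': array([ 0.2789,  0.3738, -0.4464,  1.6179,  0.1722,  1.1821,  0.1724]), 'dq': array([ 0.2132,  0.0811, -0.2956,  0.0466,  0.1399, -0.0087,  1.3803]), 'joint_efforts': array([ -1.5518, -63.319 ,  -3.8549, -33.6102,  -0.5592,   0.748 ,
        -4.091 ]), 'position': array([ 0.5779, -0.0271,  0.4367]), 'ee_rot': array([1.7622, 2.5941, 0.0059]), 'force': array([-0.3804, -0.0618, -1.1727]), 'ft_torque': array([ 0.0205, -0.0719,  0.0414]), 'width': np.float64(0.5439)}
```

View pics/e_wrist.png

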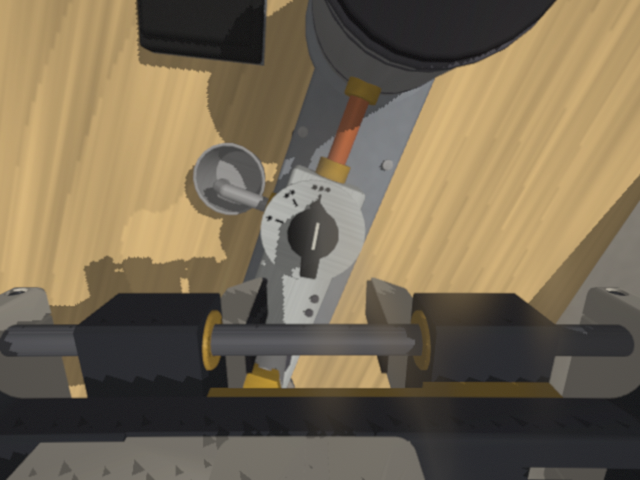

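Request:
{"op": "move_arm", "data": {"steps": [[-20,-7,-5,-0.18],[-60,-22,-5,-0.36],[-100,-37,-5,-0.54],[-131,-48,-5,-0.72],[-131,-48,-5,-0.9],[-131,-48,-5,-1.08],[-131,-48,-5,-1.215],[-131,-48,-5,-1.215],[-131,-48,-5,-1.215]], "grip": 60}}

```text
clock: 8.22
position: [0.5802, -0.1672, 0.4374]
ee_rot: [0.022, -3.141, -0.0]
force: [0.3, -0.3, -0.5]
width: 0.651
```

```bash
python3 - <<'E'
from h import *
o=arm.observe(); im=arm.get_image("wrist"); cv2.imwrite("pics/f_wrist.png",im[:,:,::-1])
print({k:np.round(v,4) for k,v in o.items()})
np.savez("f.npz",**{k:np.array(v) for k,v in o.items()})
E
```

```text
{'clock': np.float64(8.225), 'joints': array([ 0.6397,  0.4595, -0.6597,  1.5388,  0.2909,  1.2439,  1.521 ]), 'dq': array([-0.003 , -0.0021,  0.0015, -0.0033,  0.0017,  0.0005,  0.0138]), 'joint_efforts': array([ 2.05600e-01, -6.29737e+01, -8.91240e+00, -3.14348e+01,
        5.68000e-02,  9.11000e-02,  3.46000e-02]), 'position': array([ 0.5802, -0.1672,  0.4374]), 'ee_rot': array([ 2.2000e-02, -3.1409e+00, -3.0000e-04]), 'force': array([ 0.3376, -0.26  , -0.5431]), 'ft_torque': array([ 0.0806, -0.0711, -0.0409]), 'width': np.float64(0.6507)}
```

View pics/f_wrist.png

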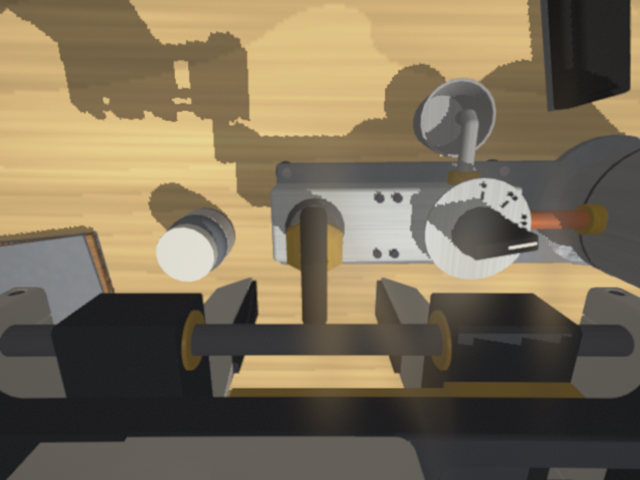

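```bash
python3 - <<'E'
from h import *
o=dict(np.load("f.npz"))
for p in [(302,210),(326.5,210),(314.5,207),(302,320),(327,320)]: print(p,onz("wrist",p,.227,o).round(4))
E
```

```text
(302, 210) [ 0.5423 -0.176   0.227 ]
(326.5, 210) [ 0.5422 -0.1622  0.227 ]
(314.5, 207) [ 0.5405 -0.169   0.227 ]
(302, 320) [ 0.612  -0.1759  0.227 ]
(327, 320) [ 0.6118 -0.1604  0.227 ]
```

Request:
{"op": "move_arm", "data": {"steps": [[1.5,-1.3,20,0],[1.5,-1.3,40,0],[1.5,-1.3,49,0],[1.5,-1.3,49,0],[1.5,-1.3,49,0]], "grip": 45}}

```text
clock: 8.9
position: [0.5791, -0.1684, 0.3895]
ee_rot: [-0.028, 3.14, -0.0]
force: [1.1, -0.5, -0.3]
width: 0.489
```

Request:
{"op": "move_arm", "data": {"steps": [[0,0,0,0],[0,0,0,0],[0,0,0,0],[0,0,0,0],[0,0,0,0]], "grip": 5, "grip_force": 60}}

```text
clock: 9.52
position: [0.5788, -0.1687, 0.3888]
ee_rot: [-0.028, 3.141, -0.001]
force: [-0.3, -1.1, 0.9]
width: 0.171
```

```bash
python3 - <<'E'
from h import *
o=arm.observe()
for n in ["wrist","scene","side"]:
    im=arm.get_image(n); cv2.imwrite(f"pics/g_{n}.png",im[:,:,::-1])
print({k:np.round(v,4) for k,v in o.items()})
np.savez("g.npz",**{k:np.array(v) for k,v in o.items()})
a=cv2.imread("pics/g_scene.png")[150:300,120:320]
b=cv2.imread("pics/g_side.png")[100:250,240:440]
cv2.imwrite("pics/g2.png",cv2.resize(np.hstack([a,b]),(800,300),interpolation=cv2.INTER_CUBIC))
E
```

```text
{'clock': np.float64(9.525), 'joints': array([ 0.6362,  0.4954, -0.6485,  1.61  ,  0.3211,  1.1449,  1.5004]), 'dq': array([ 0.0002, -0.0007,  0.0005,  0.0004,  0.0007, -0.0004,  0.0008]), 'joint_efforts': array([-5.62800e-01, -6.35972e+01, -9.72640e+00, -2.94896e+01,
       -3.12900e-01, -3.95000e-02, -6.88000e-02]), 'position': array([ 0.5788, -0.1687,  0.3888]), 'ee_rot': array([-2.8200e-02,  3.1413e+00, -5.0000e-04]), 'force': array([-0.3264, -1.1181,  0.9189]), 'ft_torque': array([-0.104 , -0.078 ,  0.0876]), 'width': np.float64(0.1709)}
```

View pics/g2.png

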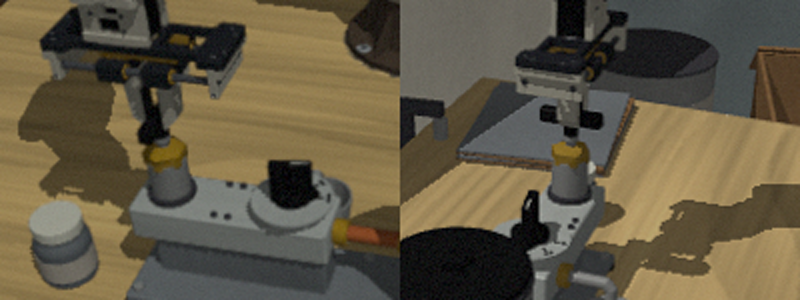

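View pics/g_wrist.png

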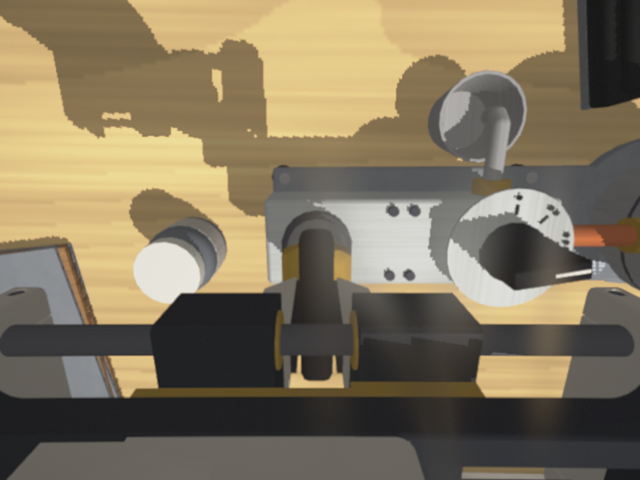

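Request:
{"op": "move_arm", "data": {"steps": [[0,0,-3,0],[0,0,-7,0],[0,0,-12,0],[0,0,-17,0],[0,0,-22,0],[0,0,-27,0],[0,0,-32,0],[0,0,-37,0],[0,0,-42,0],[0,0,-47,0],[0,0,-52,0],[0,0,-56,0],[0,0,-59,0],[0,0,-60,0],[0,0,-60,0],[0,0,-60,0]]}}

```text
clock: 11.68
position: [0.5789, -0.1688, 0.4477]
ee_rot: [0.028, -3.141, -0.001]
force: [6.4, -2.3, -13.6]
width: 0.166
```

```bash
cat > look.py <<'E'
import sys
from h import *
t=sys.argv[1]
o=arm.observe()
for n in ["wrist","scene","side"]:
    im=arm.get_image(n); cv2.imwrite(f"pics/{t}_{n}.png",im[:,:,::-1])
print({k:np.round(v,4) for k,v in o.items() if k in("clock","position","force","width","ee_rot")})
np.savez(t+".npz",**{k:np.array(v) for k,v in o.items()})
a=cv2.imread(f"pics/{t}_scene.png")[165:265,165:231]
b=cv2.imread(f"pics/{t}_side.png")[105:205,290:356]
cv2.imwrite(f"pics/{t}2.png",cv2.resize(np.hstack([a,b]),(792,600),interpolation=cv2.INTER_CUBIC))
E
python3 look.py h
```

```text
{'clock': np.float64(11.675), 'position': array([ 0.5789, -0.1688,  0.4477]), 'ee_rot': array([ 2.8400e-02, -3.1407e+00, -5.0000e-04]), 'force': array([  6.3519,  -2.3391, -13.6473]), 'width': np.float64(0.1664)}
```

View pics/h2.png

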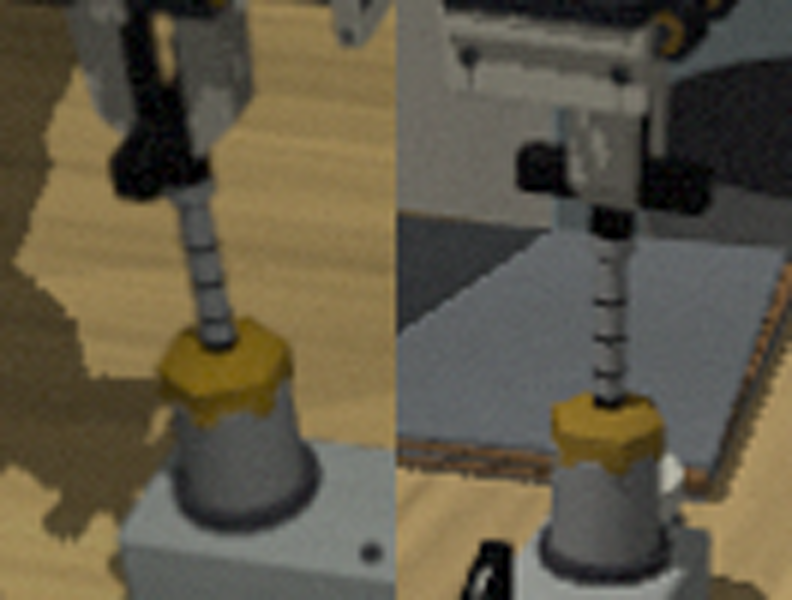

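View pics/h_wrist.png

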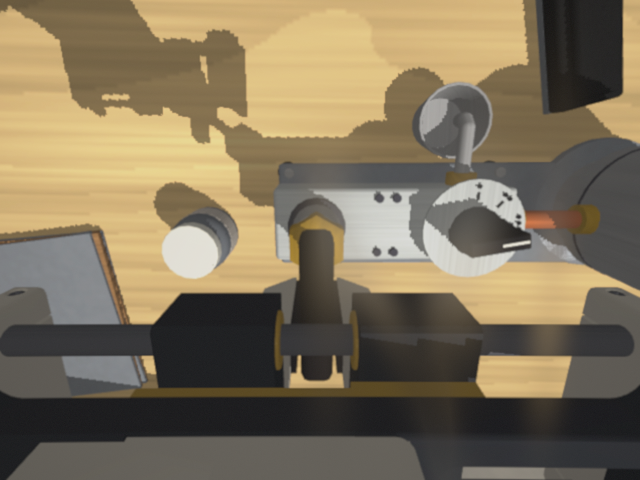

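```bash
cat > prof.py <<'E'
import sys
from h import *
from scipy.ndimage import map_coordinates
t=sys.argv[1]
zs=np.arange(.176,.272,.001)
for n in ["scene","side"]:
    g=cv2.cvtColor(cv2.imread(f"pics/{t}_{n}.png"),cv2.COLOR_BGR2GRAY).astype(float)
    # front surface of the rod (radius ~5mm) toward the camera
    _,P=campose(n); d=P[:2,3]-np.array([.5785,-.1688]); d/=np.linalg.norm(d)
    c=np.array([.5785,-.1688])
    uv=proj(n,[[*c,z] for z in zs])
    v=np.mean([map_coordinates(g,[uv[:,1],uv[:,0]+k],order=1) for k in (-1,0,1)],0)
    print(n,uv[7],uv[-1]); print([(int(round(z*1000)),int(a)) for z,a in zip(zs,v)])
E
python3 prof.py h
```

```text
scene [201.6258663  222.02134124] [194.84190728 187.04765712]
[(176, 92), (177, 89), (178, 81), (179, 64), (180, 48), (181, 37), (182, 31), (183, 25), (184, 41), (185, 58), (186, 72), (187, 76), (188, 80), (189, 80), (190, 76), (191, 72), (192, 63), (193, 54), (194, 49), (195, 59), (196, 70), (197, 76), (198, 77), (199, 78), (200, 79), (201, 80), (202, 81), (203, 81), (204, 81), (205, 78), (206, 74), (207, 70), (208, 59), (209, 49), (210, 48), (211, 61), (212, 73), (213, 77), (214, 80), (215, 82), (216, 82), (217, 82), (218, 82), (219, 81), (220, 80), (221, 75), (222, 71), (223, 64), (224, 55), (225, 47), (226, 58), (227, 70), (228, 78), (229, 80), (230, 81), (231, 81), (232, 81), (233, 80), (234, 80), (235, 80), (236, 80), (237, 80), (238, 80), (239, 79), (240, 78), (241, 74), (242, 70), (243, 68), (244, 73), (245, 78), (246, 79), (247, 79), (248, 78), (249, 72), (250, 65), (251, 49), (252, 31), (253, 17), (254, 11), (255, 5), (256, 5), (257, 6), (258, 7), (259, 9), (260, 10), (261, 11), (262, 11), (263, 13), (264, 16), (265, 17), (266, 18), (267, 19), (268, 20), (269, 20), (270, 19
[... 448 characters left out ...]
66), (209, 61), (210, 52), (211, 42), (212, 50), (213, 63), (214, 73), (215, 73), (216, 74), (217, 74), (218, 74), (219, 74), (220, 74), (221, 74), (222, 72), (223, 70), (224, 65), (225, 54), (226, 43), (227, 48), (228, 60), (229, 71), (230, 71), (231, 72), (232, 72), (233, 72), (234, 72), (235, 73), (236, 73), (237, 72), (238, 71), (239, 70), (240, 70), (241, 70), (242, 68), (243, 67), (244, 66), (245, 67), (246, 68), (247, 69), (248, 69), (249, 69), (250, 65), (251, 62), (252, 42), (253, 19), (254, 6), (255, 6), (256, 6), (257, 7), (258, 8), (259, 8), (260, 7), (261, 7), (262, 13), (263, 18), (264, 31), (265, 47), (266, 60), (267, 65), (268, 69), (269, 70), (270, 70), (271, 71), (272, 72)]
```

The three thin rings are clear of the nut. The broad ring is almost fully out: TCP rise is 58.9 mm, and the dark span says about 59–59.5 mm. I'll trim it up by about 1 mm.

Request:
{"op": "move_arm", "data": {"steps": [[0,0,-0.6,0],[0,0,-1.2,0],[0,0,-1.2,0],[0,0,-1.2,0],[0,0,-1.2,0]]}}

```text
clock: 12.45
position: [0.5789, -0.1688, 0.4488]
ee_rot: [0.029, -3.141, -0.001]
force: [6.6, -2.5, -14.4]
width: 0.163
```

```bash
python3 look.py i; python3 prof.py i | cut -c1-1100
```

```text
{'clock': np.float64(12.45), 'position': array([ 0.5789, -0.1688,  0.4488]), 'ee_rot': array([ 2.8500e-02, -3.1406e+00, -7.0000e-04]), 'force': array([  6.6174,  -2.4894, -14.4172]), 'width': np.float64(0.1633)}
scene [201.6258663  222.02134124] [194.84190728 187.04765712]
[(176, 91), (177, 89), (178, 81), (179, 64), (180, 47), (181, 36), (182, 28), (183, 20), (184, 32), (185, 46), (186, 59), (187, 67), (188, 74), (189, 78), (190, 79), (191, 80), (192, 72), (193, 63), (194, 57), (195, 58), (196, 60), (197, 65), (198, 71), (199, 78), (200, 79), (201, 80), (202, 81), (203, 81), (204, 82), (205, 82), (206, 81), (207, 81), (208, 69), (209, 57), (210, 52), (211, 58), (212, 65), (213, 71), (214, 77), (215, 81), (216, 82), (217, 83), (218, 82), (219, 81), (220, 80), (221, 77), (222, 74), (223, 67), (224, 55), (225, 44), (226, 52), (227, 62), (228, 71), (229, 76), (230, 80), (231, 81), (232, 81), (233, 81), (234, 80), (235, 79), (236, 80), (237, 81), (238, 82), (239, 80), (240, 78), (241, 74), (242, 69), (243, 66), (244, 69), (245, 71), (246, 75), (247, 78), (248, 80), (249, 78), (250, 76), 
[... 659 characters left out ...]
70), (209, 67), (210, 56), (211, 45), (212, 51), (213, 62), (214, 70), (215, 72), (216, 74), (217, 74), (218, 74), (219, 74), (220, 73), (221, 73), (222, 73), (223, 74), (224, 71), (225, 53), (226, 35), (227, 40), (228, 55), (229, 68), (230, 71), (231, 73), (232, 74), (233, 74), (234, 74), (235, 74), (236, 75), (237, 75), (238, 75), (239, 75), (240, 75), (241, 75), (242, 72), (243, 68), (244, 66), (245, 65), (246, 64), (247, 65), (248, 67), (249, 67), (250, 65), (251, 63), (252, 53), (253, 43), (254, 32), (255, 19), (256, 6), (257, 6), (258, 5), (259, 5), (260, 4), (261, 4), (262, 5), (263, 7), (264, 15), (265, 27), (266, 40), (267, 55), (268, 69), (269, 71), (270, 70), (271, 69), (272, 70)]
```

View pics/i2.png

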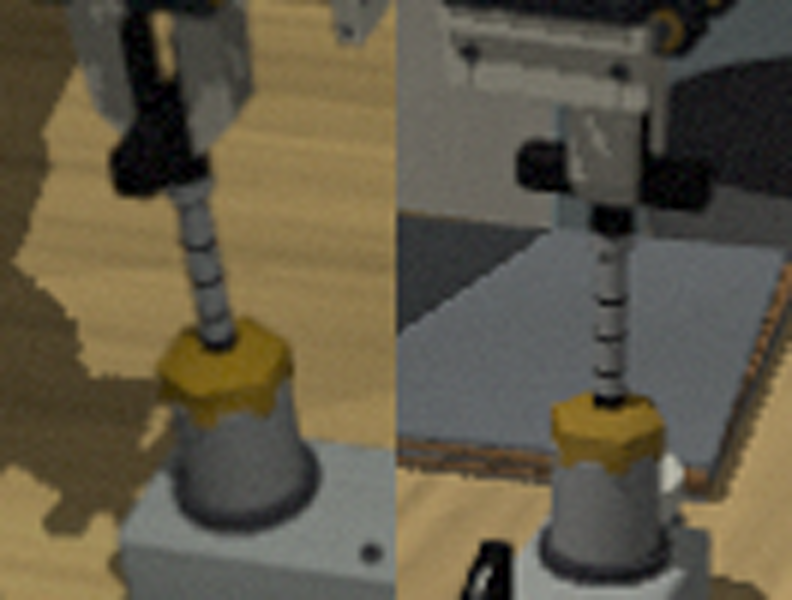

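View pics/i_wrist.png

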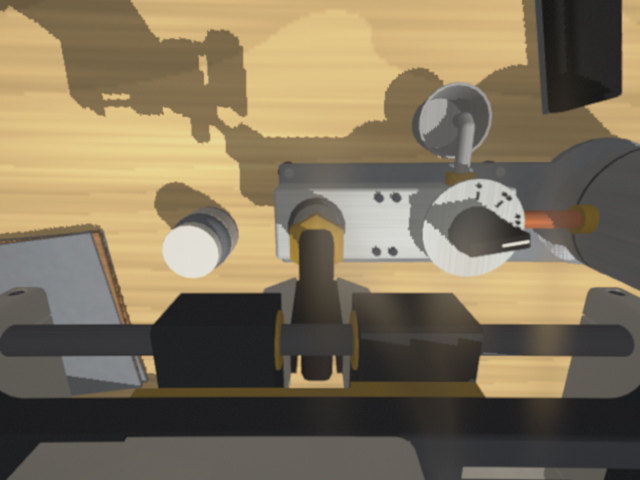

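Request:
{"op": "move_arm", "data": {"steps": [[0,0,0,0],[0,0,0,0],[0,0,0,0],[0,0,0,0],[0,0,0,0],[0,0,0,0],[0,0,0,0],[0,0,0,0]]}}

```text
clock: 13.6
position: [0.5789, -0.1688, 0.4488]
ee_rot: [0.028, -3.141, -0.001]
force: [6.7, -2.5, -14.1]
width: 0.166
```

```bash
python3 look.py j; python3 prof.py j | cut -c1-420; python3 - <<'E'
import cv2,numpy as np
for n,(r,c) in {"scene":((165,265),(165,231)),"side":((105,205),(290,356))}.items():
    a,b=[cv2.imread(f"pics/{t}_{n}.png",0)[r[0]:r[1],c[0]:c[1]].astype(np.float32) for t in "ij"]
    print(n,abs(a-b).mean(),abs(a-b).max())
E
```

```text
{'clock': np.float64(13.6), 'position': array([ 0.5789, -0.1688,  0.4488]), 'ee_rot': array([ 2.8400e-02, -3.1407e+00, -6.0000e-04]), 'force': array([  6.7152,  -2.519 , -14.1496]), 'width': np.float64(0.1665)}
scene [201.6258663  222.02134124] [194.84190728 187.04765712]
[(176, 92), (177, 89), (178, 80), (179, 63), (180, 45), (181, 34), (182, 26), (183, 18), (184, 31), (185, 45), (186, 59), (187, 67), (188, 76), (189, 79), (190, 80), (191, 80), (192, 73), (193, 65), (194, 59), (195, 58), (196, 59), (197, 63), (198, 70), (199, 77), (200, 79), (201, 80), (202, 82), (203, 82), (204, 82), (205, 82), (206, 81), (207, 79), (208, 68), (209, 56), (210, 51), (211, 58), (212, 65), (213, 70), (
side [326.04514994 171.99631897] [327.03721806 136.41282809]
[(176, 109), (177, 110), (178, 108), (179, 93), (180, 77), (181, 58), (182, 37), (183, 16), (184, 16), (185, 15), (186, 24), (187, 45), (188, 66), (189, 70), (190, 71), (191, 72), (192, 72), (193, 72), (194, 64), (195, 51), (196, 41), (197, 52), (198, 64), (199, 70), (200, 71), (201, 73), (202, 73), (203, 74), (204, 74), (205, 73), (206, 71), (207, 71), (208, 71), (209, 68), (210, 58), (211, 48), (212, 53), (213, 61)
scene 2.1736364 20.0
side 2.1937878 18.0
```

Nothing moved over about a second, and the selector is still at three dots. I'm handing the job in.

```bash
python3 -c "
from cell import arm
print(arm.sign_off())"
```

```text
the job is handed in; nothing more can be done
None
```

I turned the selector from one dot to three dots and let go of it. Then I gripped the T-handle with 60 N, pulled the plunger straight up, and handed the job in at 13.6 s while still holding it. The sign-off gives no verdict.

- **Selector:** after release, the wrist pictures showed the pointer at the three dots, and it was still there just before the final 1 s hold.
- **Plunger height:** the arm had risen 60.0 mm. In both the scene and side views the broad ring's dark band came out 6.1–6.4 mm tall against the nominal 6 mm. That puts its lower edge on the nut top to within about half a millimetre.
- **First pull:** it stopped about 1 mm low because the arm sagged under the spring, so I raised it 1.2 mm.
- **Holding:** over the 1 s hold the pose did not change, the pull stayed at about 14 N, and the pictures showed no slip.
- **Sideways force:** a steady 7 N across the rod stayed on while holding. I left it, as it is well under the limits.
- **Other items:** I never touched the tin, jar, sanding block or sander. I did not check their positions against the start pictures.

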